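# Slide the setting gauge home in the microscope stage

## Robot

A 7-joint arm with a two-finger parallel gripper is mounted at the origin on the work surface. World frame = base frame: x ahead of the robot, y to its left, z up, the work surface at z = 0. Lengths are in m, angles in rad, forces in N, time in s.
With the tool pointing down it reaches from about 0.35 to 0.9 m from the base axis. Payload 8.1 kg.
Tool frame: the origin (TCP) lies at the very end of the fingers, on their centre line; the grasp point (between the pads) lies 19 mm behind it; z points along the fingers, y is the line along which they close (so a half turn about z gives the same grasp; the last joint's range is limited). The gripper opens to 92 mm and grips with 3 to 60 N. Pads are 19 mm wide; open, the fingers measure 130 mm over their backs; the gripper's body (75 mm by 190 mm) begins 47 mm behind the grasp point.
Start: joints at [-1.22, 0.434, 0.025, 1.573, -0.012, 1.134, -0.075], TCP at [0.274, 0.562, 0.19] pointing down, gripper open.
Joint ranges: [-2.62, 2.62], [-0.44, 2.09], [-1.27, 1.32], [0.08, 2.57], [-1.32, 4.46], [0.12, 2], [-2.74, 2.74]. Speed limits (rad/s): [2.22, 2.22, 3.01, 3.01, 3.14, 3.14, 3.14].

## Interface

Orientations are given as a 3x3 rotation matrix whose columns are the frame's x, y, z axes.
In Python, from rig import env gives the robot as it stands. The module is installed in compiled form; this text tells all that it offers.
- The arm moves only by the tool move_arm, never from a script. Its arguments are lists of equal length, an entry for each row: "slide": the shift along the tool's x, y, z in cm, a list of three; "dr": the turn, a rotation vector about the tool's x, y, z in rad, a list of three. In form: {"slide": [[tx, ty, tz], ...], "dr": [[wx, wy, wz], ...]}. A call has 1 to 8 rows; each row is the pose to reach, as a shift and turn from the pose commanded when the call began, along the tool's axes at that moment; what a row does not reach only later rows make up. A row lasts 1/8 s, in which the tool goes at most 62.5 mm and 10.7 degrees, less where a joint would pass 70% of its speed; a pose out of reach is approached as far as the arm can. A call with a gripper value outside its range is refused whole. "jaw" is the opening, from -1 (shut) to 1 (fully open), set as the call begins (left out, the last holds). The fingers move at their own pace and stop on an object; "grip_force" is the grip in N (left out, the last holds). Time passes only in rows, so rows that repeat a pose let the fingers close. It gives the time, the measured TCP pose, the force, the opening and the grip force at its end, in the units of the state.
- env.state(): the state, without advancing time (a new reading comes with each control period).
- env.read_camera(name): name is "scene" or "top" or "wrist"; returns a dict with "img" (400x640x3 uint8, red, green, blue), "vertical_fov" (degrees; the focal length in pixels is half the picture's height over the tangent of half this angle, whatever the lens; pixels are square), "cx", "cy" (the principal point, pixels), "dist" ([k1, k2, p1, p2, k3] as OpenCV has them; the pictures are not rectified), "R" (3x3) and "t" (3): a world point X has camera coordinates R X + t. Camera axes: x right, y down, z forward; pixel columns grow to the right and rows downward; lengths in m; the calibration is good to about 2 mm. A picture is of the moment at which its call begins. There is no depth.
- env.finish_job(): hands the job in; it is judged then, once.
The state is a dict: "clock": time; "joints": joint angles; "qvel": joint speeds; "joint_torque": joint torques, N m; "ee_pos": TCP position; "ee_rot": TCP orientation; "wrist_force": force on the tool from outside, world axes, zero at the start; "wrist_torque": the same for the moment, N m; "opening": finger opening in m; "grasp_force": force on a finger pad.
Only numpy, scipy, OpenCV 4.12 (cv2) and the standard library are available. Lean on these libraries where they do the work, as an engineer would, in place of code of your own. Each camera call takes 0.05 s, during which the arm holds its last target. There are 200 camera calls.

## Task

Pick up the blue-handled gauge and slide its blade flat into the slot on the microscope's stage, between the guides and under the sprung steel clip, until it comes up solid against the hidden end stop; stop there, do not ram it. Then let go so that it stays fully home, lying flat. Do not hit the objective lens, and leave the orange-handled gauge, the jar, the beaker and the goggles where they are.

Things in the scene. Friction and masses are not known exactly. Their poses are not given: they have to be found in the camera images.
- microscope: white student microscope, fixed, 395 mm tall. Origin on the desk below its stage's centre; z up; x is the way the blade goes in, from the stage's open front towards the pillar (108 mm out on +x). Black stage: top at z = 115 mm, x = -70 to +80 mm, 140 mm wide. Low base (28 mm) reaches x = -85 mm
- slot_mouth (a point): front edge of the stage (microscope x = -70 mm), middle of the slot, on the stage's top face; axes as the microscope's, x into the slot. The slot lies between two aluminium guides 9 mm high, 30 mm apart, flaring to about 42 mm at the front edge
- cover (a point): centre of the top of the aluminium cover over the far end of the slot, 62 to 148 mm behind the mouth, 46 mm wide, underside 9 mm above the stage. It hides the end stop, whose place differs each time: the tip meets solid metal 75 to 105 mm behind the mouth, to be found by feel
- objective: steel objective lens over the stage centre, origin at its lower end, 45 mm above the stage; up to 36 mm across
- clip (a joint): height (m) of the spring clip over its rest. Steel plate with a red block across the slot, 32 to 52 mm behind the mouth; at rest its underside is 3 mm above the stage, and a lip in front slopes up to 11 mm above it, 9 mm behind the mouth. The 5 mm blade lifts it 2 mm. It presses with about 2.6 N: the blade needs 4 to 12 N of push, and friction then holds it
- stop_pin (a joint): travel (m) of the small green spring pin on the hidden end stop: 0 when free; the blade's tip pushes it in with about 1 N; at about 0.005 the tip meets the solid stop
- blue_gauge: gauge with a blue handle, 0.12 kg, flat on the desk. Aluminium blade 175 long, 26 wide, 5 mm thick; on it stands a blue block 44 mm long (along the blade) and 14 mm thick, its top 51 mm above the blade's underside. Origin: blade's underside below the block's middle; x along the blade to the tip, 135 mm away, z up; rear end 40 mm behind
- blue_tip (a point): middle of the tip edge of the blue gauge's blade, at its underside; axes as the gauge's
- orange_gauge: gauge of the same shape with an orange handle and a brass blade; not to be used, leave it
- specimen_jar: amber jar, 68 mm across, 100 mm high, origin at its underside
- beaker: glass beaker, 72 mm across, 95 mm high, origin at its underside
- goggles: clear safety goggles lying on the desk, about 70 x 170 mm and 55 mm high, origin at the underside
Not all that is in view belongs to the job. There is more than one size of the blue_gauge; the one meant has the size given above.

How it is judged:
By the outcome, as a careful person would: the job done as asked, in the order asked, and still so for the second after the job is handed in, with the robot touching nothing.
It also fails if it takes over 54 s, if anything falls off the work surface, if the arm or the gripper's body presses on something with over 40 N, if the wrist force passes 120 N, or if a joint passes its speed limit or range.

## Working session

There is one attempt and no reset: what is moved stays moved. The work goes in short steps, Python scripts to look and compute and a tool call to move; the robot and the scene stay as the last step left them, time stands still between calls to the robot, and variables do not carry over. Pictures are saved under pics/ and viewed, at most 10 in all, crops included, and the job is handed in when it is done.

Besides the shell and the picture viewer there is one more tool, called after "Emit:" as a command line: name --argument value ..., lists and objects as JSON in quotes. move_arm: Moves the arm, as the interface text tells. Its arguments: {"type":"object","properties":{"slide":{"type":"array"},"dr":{"type":"array"},"jaw":{"type":"number"},"grip_force":{"type":"number"}},"required":["slide","dr"]}

```bash
mkdir -p pics
cat > h.py <<'E'
from rig import env
import cv2, numpy as np, pickle
def grab(n,tag):
    c=env.read_camera(n); pickle.dump(c,open(f'pics/{tag}.pkl','wb')); cv2.imwrite(f'pics/{tag}.png',c['img'][:,:,::-1]); return c
def load(tag): return pickle.load(open(f'pics/{tag}.pkl','rb'))
def K(c):
    f=200/np.tan(np.radians(c['vertical_fov']/2)); return np.array([[f,0,c['cx']],[0,f,c['cy']],[0,0,1.]])
def proj(c,X):
    rv=cv2.Rodrigues(np.array(c['R'],float))[0]
    return cv2.projectPoints(np.array(X,float).reshape(-1,1,3),rv,np.array(c['t'],float),K(c),np.array(c['dist'],float))[0].reshape(-1,2)
def ray(c,p):
    u=cv2.undistortPoints(np.array(p,float).reshape(-1,1,2),K(c),np.array(c['dist'],float)).reshape(-1,2)
    R=np.array(c['R']);d=np.c_[u,np.ones(len(u))]@R; return -R.T@np.array(c['t']),d
def atz(c,p,z):
    o,d=ray(c,p); return o+d*((z-o[2])/d[:,2])[:,None]
def tri(cs,ps):
    A=np.zeros((3,3));b=np.zeros(3)
    for c,p in zip(cs,ps):
        o,d=ray(c,[p]);d=d[0]/np.linalg.norm(d[0]);P=np.eye(3)-np.outer(d,d);A+=P;b+=P@o
    X=np.linalg.solve(A,b); return X,[np.round(proj(c,X)[0]-p,1) for c,p in zip(cs,ps)]
E
python3 - <<'E'
from h import *
for n in ['scene','top','wrist']:
    c=grab(n,n+'0'); print(n,c['vertical_fov'],c['dist'],-np.array(c['R']).T@c['t'])
s=env.state();print(s)
E
```

```text
scene 45.31746430365166 [0.015035 0.       0.       0.       0.      ] [ 1.43596678 -0.14855783  0.89463502]
top 52.651662465768254 [-0.08167485  0.          0.          0.          0.        ] [0.47455722 0.08614413 1.25542803]
wrist 66.20620170390701 [-0.01241107  0.          0.          0.          0.        ] [0.2080145  0.5931862  0.38321663]
{'clock': 0.15, 'joints': array([-1.21963531,  0.43506708,  0.02496156,  1.57386171, -0.01160819,
        1.1340327 , -0.07508272]), 'qvel': array([-2.04798842e-04, -1.53940303e-03, -7.56681294e-05, -3.10662224e-03,
        7.90806252e-04,  9.43362480e-05,  9.25147933e-04]), 'joint_torque': array([ 1.26381998e-03, -6.68253207e+01,  9.85550098e-01, -3.14689171e+01,
       -6.05049497e-02,  3.94324679e-02,  1.52766365e-04]), 'ee_pos': array([0.27381424, 0.56134467, 0.18943277]), 'ee_rot': array([[-8.98785927e-01,  4.38387566e-01, -4.45746594e-04],
       [ 4.38387781e-01,  8.98785210e-01, -1.13981269e-03],
       [-9.90492640e-05, -1.21985746e-03, -9.99999251e-01]]), 'wrist_force': array([-0.91117565,  0.72838437, -0.95488597]), 'wrist_torque': array([-0.00546561,  0.03630437,  0.01745746]), 'grasp_force': 0.0, 'opening': 0.09156145164871778}
```

View pics/scene0.png

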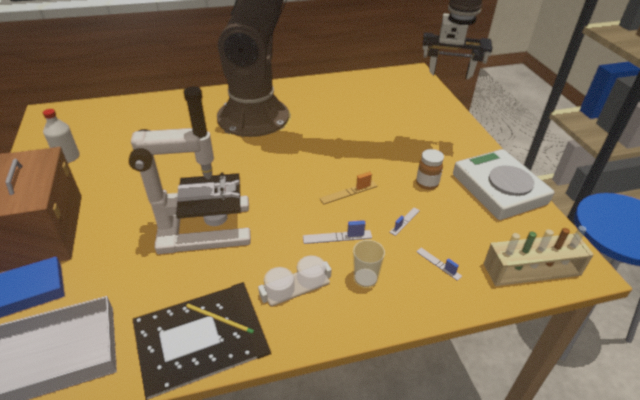

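View pics/top0.png

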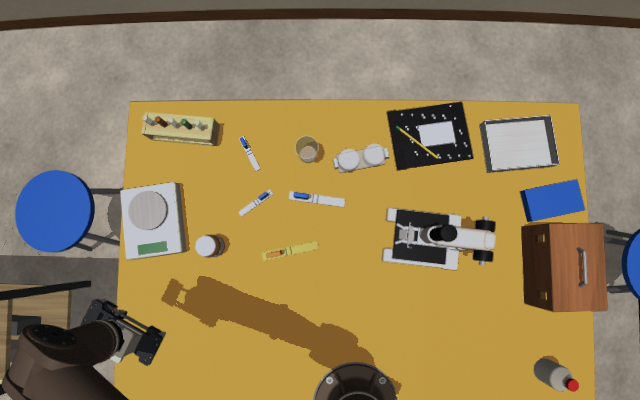

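The large blue gauge is at top (317,199), with its handle at (302,197) and its tip at (344,203). The two other blue ones, at (250,152) and (255,203), look smaller. The microscope's stage is at top (420,237), with its mouth facing left. I'll zoom in.

Run:
```python
from h import *
a=load('top0')['img'];b=load('scene0')['img']
A=cv2.resize(a[180:280,280:500],None,fx=3.6,fy=3.6,interpolation=cv2.INTER_CUBIC)
B=cv2.resize(b[150:270,150:390],None,fx=3.3,fy=3.3,interpolation=cv2.INTER_CUBIC)
B=cv2.resize(b[170:250,150:390],None,fx=3.3,fy=3.0,interpolation=cv2.INTER_CUBIC)
W=792
cv2.imwrite('pics/crop1.png',np.vstack([A[:, :W],B[:,:W]])[:,:,::-1])
c=load('top0')
for n,p in [('big',[[290,197],[344,203]]),('o',[[262,256],[318,245]]),('s1',[[240,137],[259,170]]),('s2',[[240,214],[271,191]])]:
    X=atz(c,p,.003);print(n,X.round(3).tolist(),np.linalg.norm(X[1]-X[0]))
```

```text
big [[0.63, 0.202, 0.003], [0.612, 0.033, 0.003]] 0.16970900673149517
o [[0.446, 0.286, 0.003], [0.481, 0.113, 0.003]] 0.17605523716254873
s1 [[0.824, 0.366, 0.003], [0.716, 0.301, 0.003]] 0.12548127752939567
s2 [[0.576, 0.358, 0.003], [0.649, 0.262, 0.003]] 0.12051087816297495
```

View pics/crop1.png

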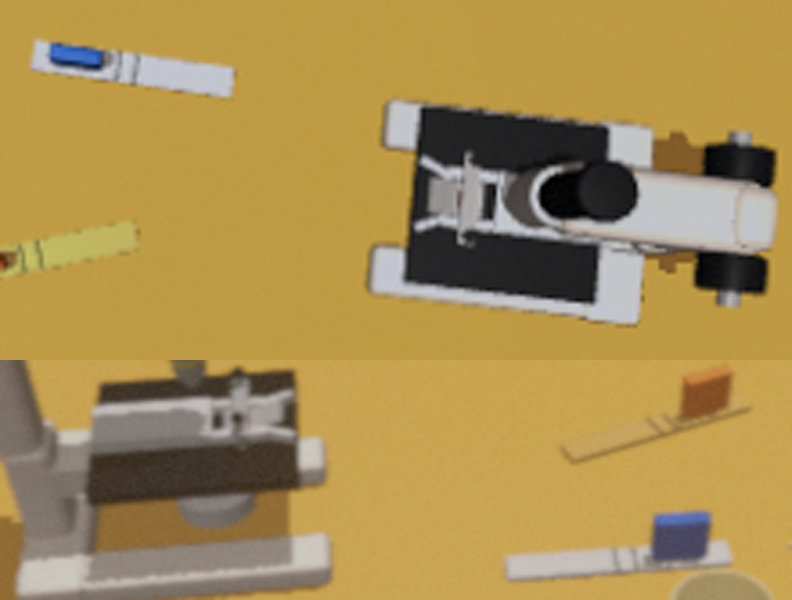

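```bash
cat >> h.py <<'E'
def plan(pos,R):
    s=env.state();R0=s['ee_rot'];d=R0.T@(np.array(pos)-s['ee_pos'])*100
    print('slide cm',d.round(2),'dr',cv2.Rodrigues(R0.T@R)[0].ravel().round(3),'dist',np.linalg.norm(d).round(1))
def Rdown(xdir):
    x=np.array([xdir[0],xdir[1],0.]);x/=np.linalg.norm(x);z=np.array([0,0,-1.]);return np.c_[x,np.cross(z,x),z]
E
python3 - <<'E'
from h import *
c=load('top0')
P=np.array([[420,107],[607,127],[595,303],[405,280]])/3.6+[280,180]
X=atz(c,P,.115);print(X.round(3));e=X[1]-X[0]+X[2]-X[3];print(e/np.linalg.norm(e),np.linalg.norm(e)/2, X.mean(0), np.linalg.norm(X[0]-X[3]))
w=load('wrist0');print('wrist fwd',np.array(w['R'])[2], 'tool', env.state()['ee_rot'].T@np.array(w['R']).T)
plan([.626,.19,.23],Rdown([.106,.994]))
E
```

```text
[[ 0.581 -0.111  0.115]
 [ 0.565 -0.259  0.115]
 [ 0.428 -0.246  0.115]
 [ 0.446 -0.098  0.115]]
[-0.11203532 -0.99370423  0.        ] 0.14893697847176685 [ 0.50489665 -0.17842235  0.115     ] 0.13561909210032497
wrist fwd [ 0.24265848 -0.12118773 -0.96251254] tool [[-2.94866319e-04 -9.62542718e-01 -2.71129910e-01]
 [ 9.99999060e-01  7.93222647e-05 -1.36914850e-03]
 [ 1.33937056e-03 -2.71130059e-01  9.62541790e-01]]
slide cm [-47.93 -17.94  -4.03] dr [-1.000e-03  1.000e-03  1.223e+00] dist 51.3
```

Emit:
move_arm --slide '[[-6,-2.2,-0.5],[-12,-4.5,-1],[-18,-6.7,-1.5],[-24,-9,-2],[-30,-11.2,-2.5],[-36,-13.5,-3],[-42,-15.7,-3.5],[-47.9,-17.9,-4]]' --dr '[[0,0,0.15],[0,0,0.3],[0,0,0.46],[0,0,0.61],[0,0,0.76],[0,0,0.92],[0,0,1.07],[0,0,1.223]]' --jaw 1

```text
clock: 1.15
ee_pos: [0.6182, 0.1988, 0.2291]
ee_rot: [[0.11, 0.994, -0.0], [0.994, -0.11, 0.0], [0.0, -0.0, -1.0]]
wrist_force: [0.8, 1.3, -0.6]
opening: 0.0917
grasp_force: 0.0
```

Emit:
move_arm --slide '[[0,0,0],[0,0,0]]' --dr '[[0,0,0],[0,0,0]]'

```text
clock: 1.4
ee_pos: [0.6168, 0.2004, 0.2284]
ee_rot: [[0.106, 0.994, -0.001], [0.994, -0.106, 0.0], [-0.0, -0.001, -1.0]]
wrist_force: [0.0, 0.4, 0.1]
opening: 0.0914
grasp_force: 0.0
```

Run:
```python
from h import *
grab('wrist','w1');s=env.state();print(s['ee_pos'],s['ee_rot'][:,0],s['joints'].round(2),s['wrist_force'])
```

```text
[0.6162909  0.20142575 0.22850938] [1.03880972e-01 9.94589628e-01 4.64465574e-04] [-0.67  0.46  0.43  1.48 -0.2   1.24 -0.33] [ 0.55079839 -0.08005877 -0.12065005]
```

View pics/w1.png

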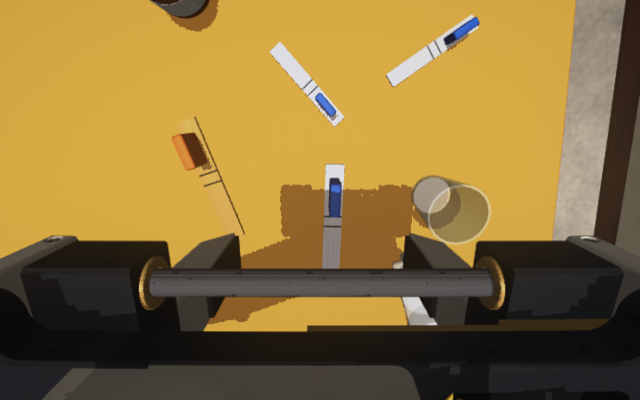

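The wrist view shows the large blue gauge's rear end at (334,165), its block at (335,195), and the blade down to (333,268). The smaller blue gauges and the orange one are well apart from it.

```bash
cat > g.py <<'E'
from h import *
from scipy.optimize import least_squares
def bluemask(c,box):
    h=cv2.cvtColor(c['img'],cv2.COLOR_RGB2HSV);m=cv2.inRange(h,(100,110,40),(130,255,255))
    o=np.zeros_like(m);x0,y0,x1,y1=box;o[y0:y1,x0:x1]=m[y0:y1,x0:x1];return o
def block(p):
    x,y,z,a=p;R=np.array([[np.cos(a),-np.sin(a),0],[np.sin(a),np.cos(a),0],[0,0,1]])
    B=np.array([[i,j,k] for i in(-.022,.022) for j in(-.007,.007) for k in(.008,.051)]);return B@R.T+[x,y,z]
def feat(m):
    M=cv2.moments(m,True);return np.array([M['m10']/M['m00'],M['m01']/M['m00'],np.sqrt(M['mu20']/M['m00']),np.sqrt(M['mu02']/M['m00']),M['m00']**.5/3])
def rend(c,p):
    m=np.zeros((1600,2560),np.uint8);q=cv2.convexHull((proj(c,block(p))*4+1.5).astype(np.float32)).round().astype(np.int32)
    cv2.fillConvexPoly(m,q,255);f=feat(m);f[:2]=(f[:2]-1.5)/4;f[2:]/=4;return f
E
python3 - <<'E'
from g import *
V=[('top0',(285,185,320,212)),('scene0',(340,215,372,242)),('w1',(322,170,348,220))]
cs=[load(t) for t,_ in V]; fs=[feat(bluemask(c,b)) for c,(_,b) in zip(cs,V)]
for f in fs: print(f.round(1))
w=np.array([1,1,.5,.5,.3])
r=lambda p:np.concatenate([(rend(c,p)-f)*w for c,f in zip(cs,fs)])
s=least_squares(r,[.626,.167,0,-1.68],diff_step=1e-2,x_scale=[.01,.01,.01,.1])
print(s.x.round(4),s.fun.reshape(3,5).round(1))
# blade edges in w1
c=cs[2];g=c['img'].astype(int);sat=g.max(2)-g.min(2)
L=[]
for v in list(range(168,176))+list(range(232,264,3)):
    row=np.where(sat[v,310:360]<60)[0]+310; L.append([(row.min()+row.max())/2,v]); print(v,row.min(),row.max(),end='; ')
X=atz(c,L,.005);k=np.polyfit(X[:,1],X[:,0],1);print('\nyaw from blade',np.arctan2(-1,-k[0]),'x at y=.167',np.polyval(k,.167),'rear',atz(c,[[334.5,164.5]],.005))
E
```

```text
[300.6 195.1   4.    1.5   2.8]
[355.5 222.9   4.1   0.8   2.1]
[334.7 199.7   2.9   9.5   6. ]
[ 0.6285  0.1656 -0.     -1.7515] [[ 0.3  1.2  0.2  0.2  0.2]
 [-0.8  3.9  0.6  1.9  1.1]
 [-0.9 -0.7  0.4  1.   0.4]]
168 326 344; 169 326 344; 170 326 344; 171 325 343; 172 325 343; 173 325 343; 174 325 343; 175 325 343; 232 323 340; 235 323 340; 238 323 340; 241 323 340; 244 323 340; 247 323 339; 250 323 339; 253 323 339; 256 323 339; 259 322 339; 262 322 339; 
yaw from blade -1.7077057349443092 x at y=.167 0.6293455382007463 rear [[0.6345546  0.20650628 0.005     ]]
```

Run:
```python
from h import *
plan([.42,.03,.25],Rdown([1,-.1]))
```

```text
slide cm [-19.09 -17.74  -2.13] dr [-1.000e-03  1.000e-03  1.566e+00] dist 26.1
```

Emit:
move_arm --slide '[[-2.5,-2.2,-0.3],[-5,-4.4,-0.5],[-7.5,-6.6,-0.8],[-10,-8.8,-1],[-12.5,-11,-1.3],[-15,-13.2,-1.6],[-17,-15.5,-1.9],[-19,-17.7,-2.1]]' --dr '[[0,0,0.17],[0,0,0.34],[0,0,0.51],[0,0,0.68],[0,0,0.85],[0,0,1.02],[0,0,1.19],[0,0,1.36]]'

```text
clock: 2.45
ee_pos: [0.4197, 0.0309, 0.25]
ee_rot: [[0.995, 0.103, -0.0], [0.103, -0.995, 0.001], [-0.0, -0.001, -1.0]]
wrist_force: [-0.7, -0.1, 0.2]
opening: 0.0917
grasp_force: 0.0
```

Emit:
move_arm --slide '[[0,0,0],[0,0,0],[0,0,0]]' --dr '[[0,0,0.1],[0,0,0.2],[0,0,0.2]]'

```text
clock: 2.82
ee_pos: [0.4205, 0.0312, 0.25]
ee_rot: [[0.996, -0.091, 0.0], [-0.091, -0.996, 0.001], [-0.0, -0.001, -1.0]]
wrist_force: [-0.5, -0.1, -0.1]
opening: 0.092
grasp_force: 0.0
```

Run:
```python
from h import *
c=grab('wrist','w2');s=env.state();print(s['ee_pos'],s['ee_rot'][:,0],s['joints'].round(2))
cv2.imwrite('pics/w2c.png',cv2.resize(c['img'][0:270,280:640],None,fx=2.2,fy=2.2,interpolation=cv2.INTER_CUBIC)[:,:,::-1])
```

```text
[0.42062477 0.03100895 0.24998229] [ 9.95908610e-01 -9.03660570e-02 -1.24136319e-04] [-0.9   0.01  0.73  1.98 -0.01  1.16 -1.83]
```

View pics/w2c.png

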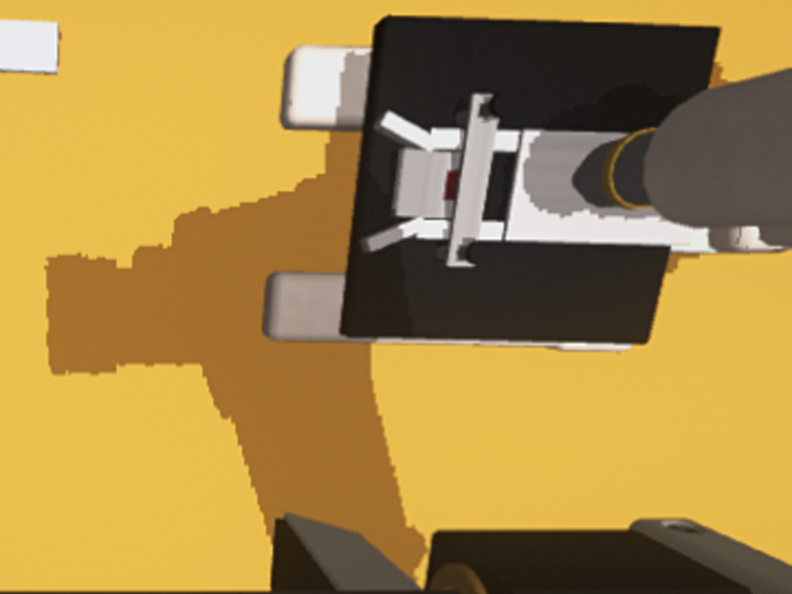

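Run:
```python
from h import *
from scipy.optimize import least_squares
w=load('w2');t=load('top0');s=load('scene0')
cw=lambda p:np.array(p)/2.2+[280-.27,-.27]
ct=lambda p:np.array(p)/3.6+[280-.36,180-.36]
W=[cw(p) for p in [(386,17),(719,29),(649,343),(349,335)]]
T=[ct(p) for p in [(420,107),(607,127),(595,303),(405,280)]]
for a,b in zip(W,T): print(*tri([w,t],[a,b]))
M=np.array([[0,.07,0],[.15,.07,0],[.15,-.07,0],[0,-.07,0]])
def pose(p,M):
    x,y,z,a=p;return M@np.array([[np.cos(a),-np.sin(a),0],[np.sin(a),np.cos(a),0],[0,0,1]]).T+[x,y,z]
r=lambda p:np.concatenate([(proj(w,pose(p,M))-W).ravel(),(proj(t,pose(p,M))-T).ravel()])
q=least_squares(r,[.51,-.1,.115,-1.68]);print(q.x.round(4),q.fun.reshape(-1,2).round(1))
p=q.x
C=atz(w,[cw((523,130)),cw((506,240))],p[2]+.0105);print('cover corners in mouth frame (exp .062,+-.023)',((C-p[:3])@np.array([[np.cos(p[3]),-np.sin(p[3])],[np.sin(p[3]),np.cos(p[3])],[0,0]])).round(4))
G=atz(w,[cw((433,150)),cw((417,220)),cw((518,150)),cw((503,222))],p[2]+.009);print('guides',((G-p[:3])@np.array([[np.cos(p[3]),-np.sin(p[3])],[np.sin(p[3]),np.cos(p[3])],[0,0]])).round(4))
# overlay
im=cv2.resize(w['img'][10:160,420:620],None,fx=4,fy=4,interpolation=cv2.INTER_CUBIC)
im=(255*(im/255.)**.45).astype(np.uint8)
def ln(P,col):
    a=((proj(w,pose(p,np.array(P)))-[420,10]+.375)*4*8).round().astype(int)
    for i in range(len(a)-1): cv2.line(im,tuple(map(int,a[i])),tuple(map(int,a[i+1])),col,1,cv2.LINE_AA,3)
ln(list(M)+[M[0]],(0,255,0));
for sg in(1,-1): ln([[0,.021*sg,.009],[.02,.015*sg,.009],[.062,.015*sg,.009]],(255,0,255))
ln([[.062,-.023,.0105],[.062,.023,.0105]],(255,0,0)); ln([[0,0,0],[.15,0,0]],(0,255,255))
cv2.imwrite('pics/ov.png',im[:,:,::-1])
```

```text
[ 0.58083444 -0.11071527  0.1160028 ] [array([-0.6, -0.9]), array([0.2, 0.3])]
[ 0.56514057 -0.25885437  0.11356849] [array([-0.1, -1.3]), array([0.1, 0.4])]
[ 0.42805634 -0.24448034  0.11485143] [array([ 0.4, -0.8]), array([-0.1,  0.3])]
[ 0.44609536 -0.09500552  0.12129781] [array([ 0.5, -0.8]), array([-0.2,  0.3])]
[ 0.5125 -0.1063  0.1092 -1.6807] [[-0.2 -0.2]
 [ 0.3 -0.9]
 [-1.  -0.3]
 [-0.3  0.5]
 [ 0.9  0.1]
 [ 1.1  0.4]
 [ 0.5  0.8]
 [ 0.4  1.3]]
cover corners in mouth frame (exp .062,+-.023) [[ 0.0632  0.0237]
 [ 0.064  -0.0232]]
guides [[ 0.0249  0.0147]
 [ 0.022  -0.0153]
 [ 0.0633  0.0156]
 [ 0.062  -0.0153]]
```

View pics/ov.png

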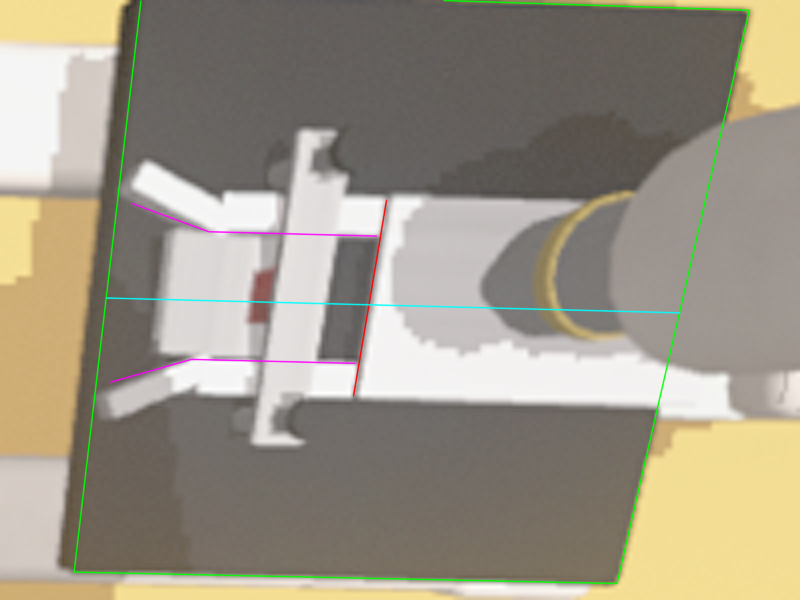

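The overlay fits well. The guides' inner edges run about y 232 to 360 in the crop, the slot axis about (107,298) to (370,303), and the cover's front edge is at x≈370. I'll refit with z fixed and plan the grasp.

Run:
```python
from h import *
from scipy.optimize import least_squares
w=load('w2')
cv=lambda p:np.array(p)/4+[420-.375,10-.375]
cw=lambda p:np.array(p)/2.2+[280-.27,-.27]
M=np.array([[0,.07,0],[.15,.07,0],[.15,-.07,0],[0,-.07,0],[.062,.023,.0105],[.062,-.023,.0105],[.058,.015,.009],[.058,-.015,.009],[.025,.015,.009],[.025,-.015,.009]])
P=np.array([cw((386,17)),cw((719,29)),cv((617,583)),cv((77,570)),cv((388,197)),cv((357,399)),cv((364,235)),cv((346,362)),cv((225,231)),cv((205,359))])
def pose(p,M,z):
    x,y,a=p;return M@np.array([[np.cos(a),-np.sin(a),0],[np.sin(a),np.cos(a),0],[0,0,1]]).T+[x,y,z]
for z in(.110,.115,.118):
    q=least_squares(lambda p:(proj(w,pose(p,M,z))-P).ravel(),[.51,-.1,-1.68],loss='soft_l1');print(z,q.x.round(4),q.cost)
    if z==.115: print((proj(w,pose(q.x,M,z))-P).round(1).tolist())
d=np.array([np.cos(-1.708),np.sin(-1.708)])
plan([.629,.1665,.12],Rdown(-d))
```

```text
0.11 [ 0.5124 -0.1061 -1.6812] 4.110072775090222
0.115 [ 0.5123 -0.1033 -1.6836] 9.079929993737341
[[-0.5, -1.8], [2.6, -1.7], [1.0, 1.5], [-1.8, 1.5], [0.1, 0.3], [-0.7, -0.3], [-0.4, -0.1], [-1.4, 0.5], [0.7, -0.1], [1.1, 0.4]]
0.118 [ 0.5123 -0.1016 -1.6866] 13.450205181514658
slide cm [ 19.53 -15.37  13.  ] dr [-0.    -0.    -1.524] dist 28.0
```

Emit:
move_arm --slide '[[2.5,-1.9,0],[5,-3.8,1],[7.5,-5.7,2],[10,-7.6,3],[12.5,-9.5,5],[15,-11.5,7],[17.3,-13.4,9],[19.5,-15.4,10]]' --dr '[[0,0,-0.17],[0,0,-0.34],[0,0,-0.51],[0,0,-0.68],[0,0,-0.85],[0,0,-1.02],[0,0,-1.19],[0,0,-1.36]]' --jaw 0.2

```text
clock: 3.88
ee_pos: [0.6296, 0.166, 0.1482]
ee_rot: [[0.292, 0.956, -0.002], [0.956, -0.292, -0.0], [-0.001, -0.002, -1.0]]
wrist_force: [-0.8, 0.0, 0.0]
opening: 0.0546
grasp_force: 0.0
```

Emit:
move_arm --slide '[[0,0,0],[0,0,0],[0,0,0]]' --dr '[[0,0,-0.1],[0,0,-0.165],[0,0,-0.165]]'

```text
clock: 4.25
ee_pos: [0.6295, 0.1654, 0.1496]
ee_rot: [[0.138, 0.99, -0.001], [0.99, -0.138, 0.0], [0.0, -0.001, -1.0]]
wrist_force: [-0.4, 0.3, 0.8]
opening: 0.0551
grasp_force: 0.0
```

Run:
```python
from h import *
from g import *
c=grab('wrist','w3');d=np.array([np.cos(-1.708),np.sin(-1.708)])
print(env.state()['ee_pos']);plan([.629,.1665,.02],Rdown(-d))
m=bluemask(c,(200,100,450,300));n,l,st,ce=cv2.connectedComponentsWithStats(m);print(st[1:],ce[1:])
print(proj(c,block([.629,.1665,0,-1.708])).round(0).tolist())
f1=feat(bluemask(load('w1'),(322,170,348,220)))
i=1+st[1:,4].argmax();f3=feat((l==i).astype(np.uint8)*255)
w=np.array([1,1,.5,.5,.3])
for z in [0]:
    s=least_squares(lambda p:np.r_[(rend(c,p)-f3)*w,(rend(load('w1'),p)-f1)*w],[.629,.1665,0,-1.708],diff_step=1e-2,x_scale=[.01,.01,.01,.1]);print(s.x.round(4),s.fun.round(1))
```

```text
[0.62950878 0.16524279 0.14973061]
slide cm [ 0.12 -0.06 12.97] dr [-0.001 -0.    -0.003] dist 13.0
[[316 168  13  42 533]] [[321.87617261 188.26078799]]
[[315.0, 162.0], [314.0, 169.0], [328.0, 162.0], [329.0, 169.0], [315.0, 201.0], [314.0, 212.0], [328.0, 201.0], [328.0, 212.0]]
[ 0.6295  0.1653  0.     -1.578 ] [-0.1  0.1  0.5  1.1  0.4  0.  -0.4  0.3  1.1  0.3]
```

Emit:
move_arm --slide '[[0,0,4],[0,0,8],[0,0,11],[0,0,12.5],[0,0,12.9],[0,0,12.9]]' --dr '[[0,0,0],[0,0,0],[0,0,0],[0,0,0],[0,0,0],[0,0,0]]'

```text
clock: 5.05
ee_pos: [0.6304, 0.1649, 0.0218]
ee_rot: [[0.141, 0.99, 0.001], [0.99, -0.141, 0.0], [0.001, 0.001, -1.0]]
wrist_force: [-0.4, -0.8, -0.3]
opening: 0.0551
grasp_force: 0.0
```

Emit:
move_arm --slide '[[0,0,0],[0,0,0],[0,0,0],[0,0,0],[0,0,0],[0,0,0]]' --dr '[[0,0,0],[0,0,0],[0,0,0],[0,0,0],[0,0,0],[0,0,0]]' --jaw -1 --grip_force 35

```text
clock: 5.8
ee_pos: [0.6298, 0.1647, 0.021]
ee_rot: [[0.141, 0.99, -0.0], [0.99, -0.141, -0.0], [-0.0, -0.0, -1.0]]
wrist_force: [0.7, -0.4, 0.4]
opening: 0.0015
grasp_force: 0.0
```

The fingers closed on nothing, so I'll look.

Run:
```python
from h import *
c=grab('wrist','w4');t=grab('top','top1');s=grab('scene','scene1')
a=cv2.resize(c['img'][120:400],None,fx=1.0,fy=1.0)
b=cv2.resize(t['img'][150:250,230:390],(400,250),interpolation=cv2.INTER_CUBIC);d=cv2.resize(s['img'][150:270,270:462],(400,250),interpolation=cv2.INTER_CUBIC)
o=np.zeros((530,800,3),np.uint8);o[:280,:640]=a;o[280:,:400]=b;o[280:,400:]=d
cv2.imwrite('pics/v4.png',o[:,:,::-1])
```

```text
(no output)
```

View pics/v4.png

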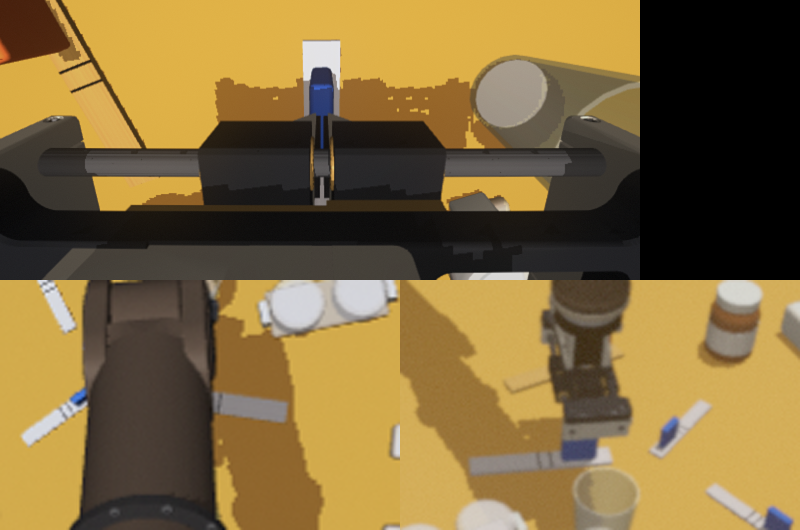

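Emit:
move_arm --slide '[[0,0,0],[0,0,0],[0,0,0],[0,0,0]]' --dr '[[0,0,0],[0,0,0],[0,0,0],[0,0,0]]'

```text
clock: 6.45
ee_pos: [0.6298, 0.1647, 0.021]
ee_rot: [[0.141, 0.99, 0.0], [0.99, -0.141, 0.0], [0.0, 0.0, -1.0]]
wrist_force: [-0.8, -0.1, -0.8]
opening: 0.0004
grasp_force: 0.0
```

Run:
```python
from h import *
s=env.state();print({k:s[k] for k in('opening','grasp_force','ee_pos','wrist_force','wrist_torque')})
R=s['ee_rot'];p=s['ee_pos'];c=load('w4')
for o in(.0015,.014):
  print(o,proj(c,[p+R@np.array([x,y,z]) for z in(-.04,-.03) for y in(-o/2,o/2) for x in (.0095,)]).round(0).tolist())
print('block',proj(c,[[.6295,.1655,.051]]))
from g import *
print(proj(c,block([.6295,.1655,0,-1.708])).round(0).tolist())
```

```text
{'opening': 0.00035474751030613647, 'grasp_force': 0.0, 'ee_pos': array([0.62981966, 0.1647109 , 0.02101021]), 'wrist_force': array([-0.81952404, -0.11707937, -0.77105789]), 'wrist_torque': array([-0.1439792 ,  0.07231082,  0.00362037])}
0.0015 [[321.0, 237.0], [324.0, 237.0], [321.0, 230.0], [323.0, 230.0]]
0.014 [[309.0, 237.0], [335.0, 237.0], [310.0, 230.0], [334.0, 230.0]]
block [[321.36278609 244.62847121]]
[[311.0, 190.0], [309.0, 208.0], [331.0, 190.0], [334.0, 208.0], [312.0, 249.0], [310.0, 279.0], [331.0, 249.0], [333.0, 279.0]]
```

The picture puts the pads about 14 mm apart around the block (313 to 333 px), while the sensor reads shut. A small lift will settle it.

Emit:
move_arm --slide '[[0,0,-0.5],[0,0,-1.5],[0,0,-3],[0,0,-3],[0,0,-3]]' --dr '[[0,0,0],[0,0,0],[0,0,0],[0,0,0],[0,0,0]]'

```text
clock: 7.08
ee_pos: [0.6298, 0.1648, 0.0512]
ee_rot: [[0.14, 0.99, 0.0], [0.99, -0.14, 0.0], [0.0, 0.0, -1.0]]
wrist_force: [-0.9, 0.1, -0.6]
opening: 0.0003
grasp_force: 0.0
```

Run:
```python
from g import *
c=grab('wrist','w5');s=grab('scene','scene2');a=load('w4')
for q in(a,c):
    m=bluemask(q,(250,100,400,250));print(feat(m).round(1))
    g=q['img'].astype(int);sat=g.max(2)-g.min(2);col=np.where(sat[100:200,320]<60)[0]+100;r=np.where(sat[col.min()+4,270:380]<60)[0]+270;print('rear edge row',col.min(),'width',r.min(),r.max())
st=env.state();print(st['opening'],st['grasp_force'],st['wrist_force'],st['ee_pos'])
e=np.abs(s['img'].astype(int)-load('scene1')['img']).sum(2);print('scene diff near blade tip',e[225:250,300:345].mean())
```

```text
[321.1 220.3   6.2  10.8   9.2]
rear edge row 160 width 303 339
[321.  212.4   5.4  12.4   9.5]
rear edge row 155 width 305 337
0.00066580745986306 0.0 [-0.33096277  0.4382496   0.16149653] [0.62942921 0.16477107 0.05065724]
scene diff near blade tip 7.133333333333334
```

Run:
```python
from h import *
c=load('w5');s=load('scene2');a=load('w4')
f=lambda i,k:cv2.resize(i,k,interpolation=cv2.INTER_CUBIC)
o=np.zeros((600,800,3),np.uint8)
o[:300,:400]=f(a['img'][140:340,220:420][:150],(400,300));o[:300,400:]=f(c['img'][140:290,220:420],(400,300))
o[300:,:400]=f(load('scene1')['img'][180:255,300:400],(400,300));o[300:,400:]=f(s['img'][180:255,300:400],(400,300))
cv2.imwrite('pics/v5.png',o[:,:,::-1])
```

```text
(no output)
```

View pics/v5.png

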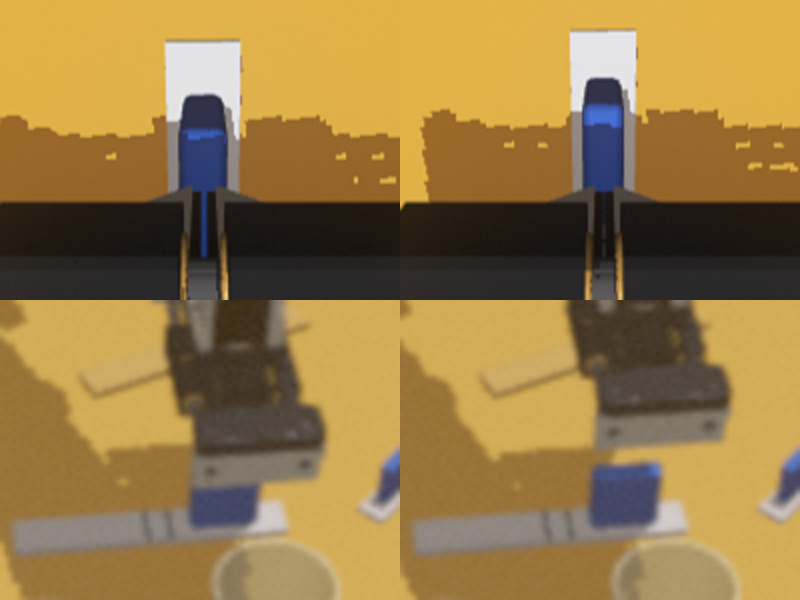

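Run:
```python
from h import *
s=env.state();R=s['ee_rot'];p=s['ee_pos']
loc=[[0,0,0],[.0095,0,0],[.0095,0,-.02],[.0095,0,-.04],[.0095,.02,0],[.0375,.095,-.066],[.0375,-.095,-.066],[.0375,.065,-.066],[-.0375,.065,-.066],[.0375,0,-.066]]
for n in('w5','scene2','w1'):
    c=load(n)
    if n=='w1': pass
    print(n,[(l,proj(c,p+R@np.array(l))[0].round(0).tolist()) for l in loc])
st=load('w5');print('cam in tool',R.T@(-np.array(st['R']).T@st['t']-p))
```

```text
w5 [([0, 0, 0], [321.0, 227.0]), ([0.0095, 0, 0], [321.0, 214.0]), ([0.0095, 0, -0.02], [321.0, 224.0]), ([0.0095, 0, -0.04], [321.0, 237.0]), ([0.0095, 0.02, 0], [351.0, 214.0]), ([0.0375, 0.095, -0.066], [539.0, 200.0]), ([0.0375, -0.095, -0.066], [104.0, 200.0]), ([0.0375, 0.065, -0.066], [471.0, 200.0]), ([-0.0375, 0.065, -0.066], [451.0, 343.0]), ([0.0375, 0, -0.066], [321.0, 200.0])]
scene2 [([0, 0, 0], [355.0, 221.0]), ([0.0095, 0, 0], [359.0, 221.0]), ([0.0095, 0, -0.02], [359.0, 215.0]), ([0.0095, 0, -0.04], [360.0, 210.0]), ([0.0095, 0.02, 0], [360.0, 227.0]), ([0.0375, 0.095, -0.066], [380.0, 229.0]), ([0.0375, -0.095, -0.066], [365.0, 176.0]), ([0.0375, 0.065, -0.066], [377.0, 220.0]), ([-0.0375, 0.065, -0.066], [346.0, 222.0]), ([0.0375, 0, -0.066], [372.0, 201.0])]
w1 [([0, 0, 0], [335.0, 203.0]), ([0.0095, 0, 0], [335.0, 196.0]), ([0.0095, 0, -0.02], [336.0, 200.0]), ([0.0095, 0, -0.04], [337.0, 205.0]), ([0.0095, 0.02, 0], [351.0, 197.0]), ([0.0375, 0.095, -0.066], [432.0, 189.0]), ([0.0375, -0.095, -0.066], [246.0, 183.0]), ([0.0375, 0.065, -0.066], [403.0, 188.0]), ([-0.0375, 0.065, -0.066], [395.0, 255.0]), ([0.0375, 0, -0.066], [339.0, 186.0])]
cam in tool [ 7.26919080e-02 -2.79283874e-06 -1.94477413e-01]
```

Views show the block untouched: the fingers closed above its 51 mm top. The real fingertips must therefore sit at least 30 mm higher than the reported TCP, and both pictures suggest about 35 mm. I'll open and go lower, watching the force.

Emit:
move_arm --slide '[[0,0,0],[0,0,0],[0,0,0],[0,0,0],[0,0,0],[0,0,0]]' --dr '[[0,0,0],[0,0,0],[0,0,0],[0,0,0],[0,0,0],[0,0,0]]' --jaw 0.2

```text
clock: 7.92
ee_pos: [0.6298, 0.1648, 0.051]
ee_rot: [[0.141, 0.99, 0.0], [0.99, -0.141, 0.0], [0.0, 0.0, -1.0]]
wrist_force: [-0.0, -0.2, 1.0]
opening: 0.0536
grasp_force: 0.0
```

Emit:
move_arm --slide '[[0,0,1],[0,0,2],[0,0,3],[0,0,3.5],[0,0,4],[0,0,4]]' --dr '[[0,0,0],[0,0,0],[0,0,0],[0,0,0],[0,0,0],[0,0,0]]'

```text
clock: 8.68
ee_pos: [0.6296, 0.1647, 0.0107]
ee_rot: [[0.141, 0.99, -0.0], [0.99, -0.141, -0.0], [-0.0, -0.0, -1.0]]
wrist_force: [-0.7, -0.3, 0.6]
opening: 0.0553
grasp_force: 0.0
```

Emit:
move_arm --slide '[[0,0,0.5],[0,0,1],[0,0,1.5],[0,0,1.5]]' --dr '[[0,0,0],[0,0,0],[0,0,0],[0,0,0]]'

```text
clock: 9.18
ee_pos: [0.6294, 0.1647, -0.0046]
ee_rot: [[0.141, 0.99, -0.001], [0.99, -0.141, -0.0], [-0.0, -0.001, -1.0]]
wrist_force: [-0.2, 0.2, 0.8]
opening: 0.0552
grasp_force: 0.0
```

Run:
```python
from h import *
s=env.state();print(s['ee_pos'],s['wrist_force'],s['opening'])
c=grab('wrist','w6');q=grab('scene','scene3');f=lambda i,k:cv2.resize(i,k,interpolation=cv2.INTER_CUBIC)
o=np.zeros((600,800,3),np.uint8);o[:300]=f(c['img'][140:340,50:590],(800,300));o[300:,:400]=f(q['img'][180:255,300:400],(400,300))
cv2.imwrite('pics/v6.png',o[:,:,::-1])
```

```text
[ 0.62938373  0.16465405 -0.00455811] [-0.23741968  0.15181818  0.76898425] 0.05519262417488271
```

View pics/v6.png

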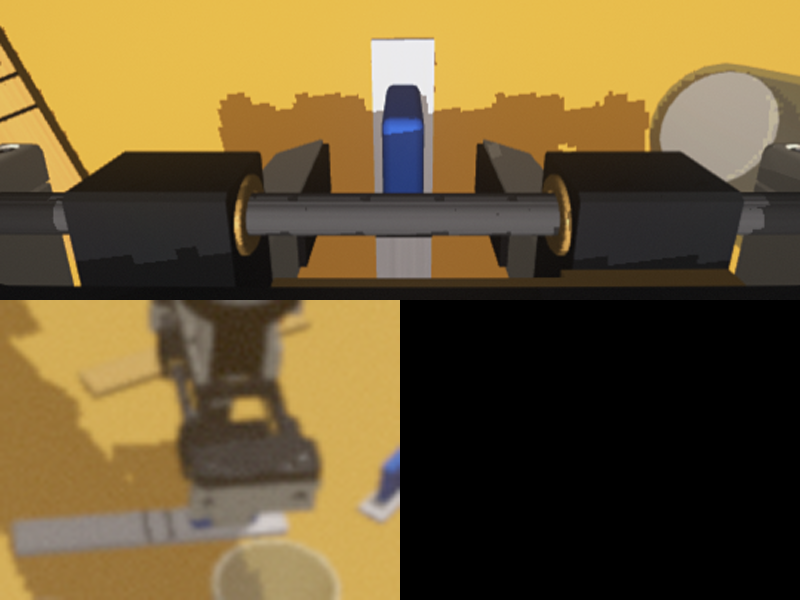

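The fingers now straddle the block. The inner gap of 100 px for 55 mm puts the tips about 37 mm above the reported TCP, so I'll go 14 mm lower and close.

Emit:
move_arm --slide '[[0,0,0.5],[0,0,1],[0,0,1.4],[0,0,1.4]]' --dr '[[0,0,0],[0,0,0],[0,0,0],[0,0,0]]'

```text
clock: 9.78
ee_pos: [0.6295, 0.1647, -0.0185]
ee_rot: [[0.141, 0.99, -0.001], [0.99, -0.141, -0.0], [-0.0, -0.001, -1.0]]
wrist_force: [-0.2, -0.0, 0.3]
opening: 0.055
grasp_force: 0.0
```

Emit:
move_arm --slide '[[0,0,0],[0,0,0],[0,0,0],[0,0,0],[0,0,0],[0,0,0]]' --dr '[[0,0,0],[0,0,0],[0,0,0],[0,0,0],[0,0,0],[0,0,0]]' --jaw -1 --grip_force 35

```text
clock: 10.52
ee_pos: [0.6298, 0.1648, -0.0179]
ee_rot: [[0.141, 0.99, 0.0], [0.99, -0.141, 0.0], [0.0, 0.0, -1.0]]
wrist_force: [-0.4, 0.7, -0.3]
opening: 0.0138
grasp_force: 35.0
```

```bash
cat >> h.py <<'E'
M0=np.array([.5123,-.104]);U=np.array([np.cos(-1.6825),np.sin(-1.6825)])
def tipplan(adv,lat,z):  # tip advance behind mouth (m), lateral (+y_m), underside z
    n=np.array([-U[1],U[0]]);xy=M0+U*(adv-.134)+n*lat
    plan([*xy,z-.0182],Rdown(-U))
def rep():
    s=env.state();n=np.array([-U[1],U[0]]);d=s['ee_pos'][:2]-M0
    print('adv %.1f lat %.1f under %.1f'%((d@U+.134)*1e3,d@n*1e3,(s['ee_pos'][2]+.0182)*1e3),'F u,n,z',(s['wrist_force'][:2]@U).round(1),(s['wrist_force'][:2]@n).round(1),s['wrist_force'][2].round(1),'open',s['opening'].round(4),'T',s['wrist_torque'].round(2))
E
python3 -c "
from h import *
tipplan(-.04,0,.15)"
```

```text
slide cm [-10.87  -8.37 -14.97] dr [ 0.    -0.    -0.029] dist 20.3
```

Emit:
move_arm --slide '[[0,0,-2],[0,0,-5.5],[0,0,-9.5],[0,0,-13],[-1,-0.8,-15],[-4,-3,-15],[-7.5,-5.8,-15],[-10.2,-7.9,-15]]' --dr '[[0,0,0],[0,0,0],[0,0,0],[0,0,0],[0,0,-0.01],[0,0,-0.02],[0,0,-0.029],[0,0,-0.029]]'

```text
clock: 11.52
ee_pos: [0.5347, 0.0728, 0.1321]
ee_rot: [[0.112, 0.994, -0.001], [0.994, -0.112, -0.0], [-0.0, -0.001, -1.0]]
wrist_force: [0.4, -0.6, -1.7]
opening: 0.0138
grasp_force: 35.0
```

Emit:
move_arm --slide '[[-0.7,-0.5,0],[-0.7,-0.5,0],[-0.7,-0.5,0]]' --dr '[[0,0,0],[0,0,0],[0,0,0]]'

```text
clock: 11.9
ee_pos: [0.5321, 0.0694, 0.1321]
ee_rot: [[0.111, 0.994, 0.001], [0.994, -0.111, 0.0], [0.0, 0.001, -1.0]]
wrist_force: [-0.2, 0.2, 0.2]
opening: 0.0142
grasp_force: 35.0
```

Run:
```python
from h import *
rep();tipplan(-.02,0,.119)
c=grab('top','top2');s=grab('scene','scene4');f=lambda i,k:cv2.resize(i,k,interpolation=cv2.INTER_CUBIC)
o=np.zeros((600,800,3),np.uint8);o[:300,:400]=f(c['img'][195:285,330:450],(400,300));o[:,400:]=f(s['img'][130:250,180:260],(400,600));w=grab('wrist','w7');o[300:,:400]=f(w['img'][100:400],(400,300))
cv2.imwrite('pics/v7.png',o[:,:,::-1])
# expected tip in views
st=env.state();d=-st['ee_rot'][:,0]
tip=st['ee_pos']+d*.134+[0,0,.0182];n=np.cross([0,0,1],d)
for nm,q in(('top',c),('scene',s)): print(nm,proj(q,[tip+n*.013,tip-n*.013,[*M0,.115]]).round(1).tolist())
```

```text
Traceback (most recent call last):
  File "h.py", line 32, in rep
    print('adv %.1f lat %.1f under %.1f'%((d@U+.134)*1e3,d@n*1e3,(s['ee_pos'][2]+.0182)*1e3),'F u,n,z',(s['wrist_force'][:2]@U).round(1),(s['wrist_force'][:2]@n).round(1),s['wrist_force'][2].round(1),'open',s['opening'].round(4),'T',s['wrist_torque'].round(2))
                                                                                                                                                                                                               ^^^^^^^^^^^^^^^^^^
AttributeError: 'float' object has no attribute 'round'
```

```bash
sed -i "s/s\['opening'\].round(4)/round(s['opening'],4)/" h.py
python3 - <<'E'
from h import *
rep();tipplan(-.02,0,.119)
c=grab('top','top2');s=grab('scene','scene4');f=lambda i,k:cv2.resize(i,k,interpolation=cv2.INTER_CUBIC)
o=np.zeros((600,800,3),np.uint8);o[:300,:400]=f(c['img'][195:285,330:450],(400,300));o[:,400:]=f(s['img'][130:250,180:260],(400,600));w=grab('wrist','w7');o[300:,:400]=f(w['img'][100:400],(400,300))
cv2.imwrite('pics/v7.png',o[:,:,::-1])
st=env.state();d=-st['ee_rot'][:,0]
tip=st['ee_pos']+d*.134+[0,0,.0182];n=np.cross([0,0,1],d)
for nm,q in(('top',c),('scene',s)): print(nm,proj(q,[tip+n*.013,tip-n*.013,[*M0,.115]]).round(1).tolist())
E
```

```text
adv -40.5 lat 0.4 under 150.3 F u,n,z -0.2 -0.2 0.2 open 0.0142 T [-0.05  0.09 -0.03]
slide cm [-2.05 -0.04  3.13] dr [ 0.001 -0.     0.001] dist 3.7
top [[382.4, 227.0], [381.5, 236.5], [394.5, 233.9]]
scene [[254.6, 180.2], [254.2, 173.6], [239.1, 189.0]]
```

View pics/v7.png

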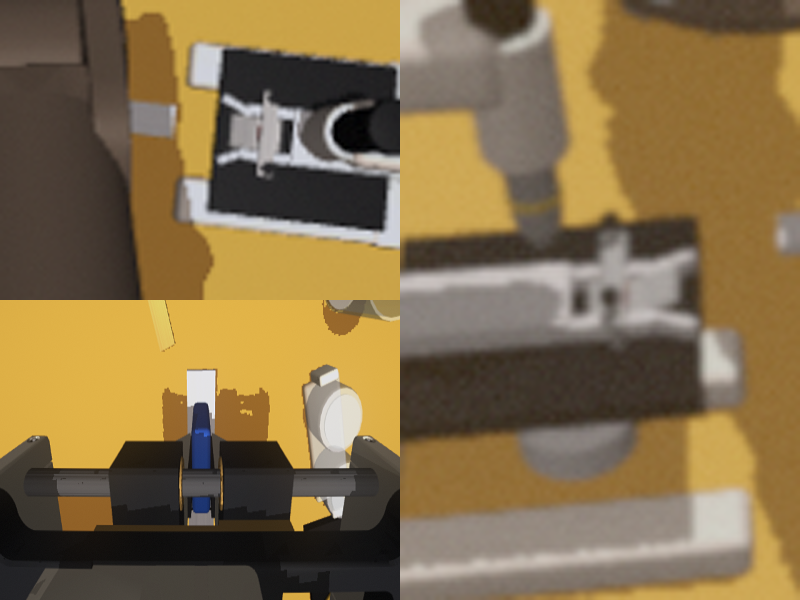

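The top view shows the blade tip edge at px (382.8,227) to (382.5,236), within about 1 px of the prediction and lined up with the slot's mid-line at (396,234). The scene view agrees. I'll approach the mouth and then feel for the stage height.

Emit:
move_arm --slide '[[0,0,1],[0,0,2],[0,0,3],[-1,0,3.1],[-2,0,3.1],[-3,0,3.1],[-3.9,0,3.1],[-4.5,0,3.1]]' --dr '[[0,0,0],[0,0,0],[0,0,0],[0,0,0],[0,0,0],[0,0,0],[0,0,0],[0,0,0]]'

```text
clock: 13.05
ee_pos: [0.5265, 0.0229, 0.1012]
ee_rot: [[0.113, 0.994, 0.0], [0.994, -0.113, 0.0], [0.0, 0.0, -1.0]]
wrist_force: [0.0, -0.3, -0.8]
opening: 0.0138
grasp_force: 35.0
```

```bash
python3 -c "
from h import *
rep()"
```

```text
adv 6.3 lat -0.0 under 119.4 F u,n,z 0.3 0.1 -0.8 open 0.0138 T [-0.04  0.03 -0.04]
```

Emit:
move_arm --slide '[[0,0,0.1],[0,0,0.2],[0,0,0.2]]' --dr '[[0,0,0],[0,0,0],[0,0,0]]'

```text
clock: 13.42
ee_pos: [0.5264, 0.0242, 0.0988]
ee_rot: [[0.111, 0.994, -0.0], [0.994, -0.111, 0.0], [0.0, -0.0, -1.0]]
wrist_force: [0.1, 0.0, -1.0]
opening: 0.0138
grasp_force: 35.0
```

Emit:
move_arm --slide '[[0,0,0.1],[0,0,0.2],[0,0,0.2]]' --dr '[[0,0,0],[0,0,0],[0,0,0]]'

```text
clock: 13.8
ee_pos: [0.5265, 0.0238, 0.097]
ee_rot: [[0.112, 0.994, 0.0], [0.994, -0.112, 0.0], [0.0, 0.0, -1.0]]
wrist_force: [0.2, 0.7, -1.6]
opening: 0.014
grasp_force: 35.0
```

Emit:
move_arm --slide '[[0,0,0.05],[0,0,0.1],[0,0,0.1]]' --dr '[[0,0,0],[0,0,0],[0,0,0]]'

```text
clock: 14.18
ee_pos: [0.5267, 0.024, 0.0962]
ee_rot: [[0.112, 0.994, 0.001], [0.994, -0.112, 0.0], [0.0, 0.0, -1.0]]
wrist_force: [-0.1, 2.3, 3.3]
opening: 0.0141
grasp_force: 35.0
```

Emit:
move_arm --slide '[[0,0,0.05],[0,0,0.1],[0,0,0.1]]' --dr '[[0,0,0],[0,0,0],[0,0,0]]'

```text
clock: 14.55
ee_pos: [0.5267, 0.0242, 0.0951]
ee_rot: [[0.111, 0.994, 0.0], [0.994, -0.111, 0.0], [0.0, 0.0, -1.0]]
wrist_force: [1.3, 3.6, 3.6]
opening: 0.0136
grasp_force: 35.0
```

Emit:
move_arm --slide '[[0,0,-0.1],[0,0,-0.18],[0,0,-0.18]]' --dr '[[0,0,0],[0,0,0],[0,0,0]]'

```text
clock: 14.92
ee_pos: [0.5261, 0.0232, 0.0966]
ee_rot: [[0.113, 0.994, -0.001], [0.994, -0.113, -0.0], [-0.0, -0.001, -1.0]]
wrist_force: [0.1, -0.3, -2.2]
opening: 0.0137
grasp_force: 35.0
```

```bash
python3 -c "
from h import *
rep();tipplan(.03,0,.1153)"
```

```text
adv 6.0 lat -0.5 under 114.8 F u,n,z 0.3 0.1 -2.2 open 0.0137 T [-0.07  0.08  0.  ]
slide cm [-2.4   0.05 -0.05] dr [-0.001  0.    -0.001] dist 2.4
```

Emit:
move_arm --slide '[[-0.4,0,-0.03],[-0.8,0.02,-0.04],[-1.2,0.03,-0.04],[-1.6,0.04,-0.04],[-1.9,0.05,-0.04]]' --dr '[[0,0,0],[0,0,0],[0,0,0],[0,0,0],[0,0,0]]'

```text
clock: 15.55
ee_pos: [0.5248, 0.0047, 0.0972]
ee_rot: [[0.112, 0.994, -0.0], [0.994, -0.112, 0.0], [0.0, -0.0, -1.0]]
wrist_force: [0.6, 3.3, -1.0]
opening: 0.0138
grasp_force: 35.0
```

```bash
python3 -c "
from h import *
rep()"
```

```text
adv 24.6 lat 0.3 under 115.4 F u,n,z -3.3 0.3 -1.0 open 0.0138 T [ 0.55  0.   -0.01]
```

Emit:
move_arm --slide '[[-0.3,0,0],[-0.6,0,0],[-0.9,0,0],[-1.2,0,0]]' --dr '[[0,0,0],[0,0,0],[0,0,0],[0,0,0]]'

```text
clock: 16.05
ee_pos: [0.5233, -0.0075, 0.0971]
ee_rot: [[0.112, 0.994, -0.0], [0.994, -0.112, -0.0], [-0.0, -0.0, -1.0]]
wrist_force: [-0.0, 2.9, -3.5]
opening: 0.014
grasp_force: 35.0
```

```bash
python3 -c "
from h import *
rep()"
```

```text
adv 36.8 lat 0.2 under 115.3 F u,n,z -2.9 -0.3 -3.5 open 0.014 T [ 0.82 -0.06  0.  ]
```

Emit:
move_arm --slide '[[-0.3,0,0],[-0.6,0,0],[-0.9,0,0],[-1.2,0,0],[-1.5,0,0]]' --dr '[[0,0,0],[0,0,0],[0,0,0],[0,0,0],[0,0,0]]'

```text
clock: 16.68
ee_pos: [0.5218, -0.0222, 0.0972]
ee_rot: [[0.112, 0.994, 0.0], [0.994, -0.112, 0.0], [0.0, 0.0, -1.0]]
wrist_force: [0.6, 2.6, -4.0]
opening: 0.0138
grasp_force: 35.0
```

```bash
python3 -c "
from h import *
rep()"
```

```text
adv 51.7 lat 0.3 under 115.4 F u,n,z -2.7 0.3 -4.0 open 0.0138 T [ 0.78 -0.05 -0.03]
```

Emit:
move_arm --slide '[[-0.3,0,0],[-0.6,0,0],[-0.9,0,0],[-1.2,0,0],[-1.5,0,0]]' --dr '[[0,0,0],[0,0,0],[0,0,0],[0,0,0],[0,0,0]]'

```text
clock: 17.3
ee_pos: [0.5201, -0.0371, 0.0972]
ee_rot: [[0.112, 0.994, -0.0], [0.994, -0.112, 0.0], [0.0, -0.0, -1.0]]
wrist_force: [0.1, 2.2, -3.7]
opening: 0.0138
grasp_force: 35.0
```

```bash
python3 -c "
from h import *
rep()"
```

```text
adv 66.7 lat 0.3 under 115.4 F u,n,z -2.2 -0.2 -3.7 open 0.0138 T [ 0.81 -0.05  0.01]
```

Emit:
move_arm --slide '[[-0.12,0,0.02],[-0.24,0,0.03],[-0.36,0,0.03],[-0.48,0,0.03],[-0.6,0,0.03]]' --dr '[[0,0,0],[0,0,0],[0,0,0],[0,0,0],[0,0,0]]'

```text
clock: 17.92
ee_pos: [0.5195, -0.0429, 0.0969]
ee_rot: [[0.112, 0.994, 0.0], [0.994, -0.112, 0.0], [0.0, 0.0, -1.0]]
wrist_force: [0.2, 2.5, -3.9]
opening: 0.0141
grasp_force: 35.0
```

Emit:
move_arm --slide '[[-0.1,0,0],[-0.2,0,0],[-0.3,0,0],[-0.4,0,0]]' --dr '[[0,0,0],[0,0,0],[0,0,0],[0,0,0]]'

```text
clock: 18.42
ee_pos: [0.519, -0.0469, 0.0969]
ee_rot: [[0.112, 0.994, -0.0], [0.994, -0.112, 0.0], [0.0, -0.0, -1.0]]
wrist_force: [0.2, 1.7, -3.6]
opening: 0.0137
grasp_force: 35.0
```

Emit:
move_arm --slide '[[-0.1,0,0],[-0.2,0,0],[-0.3,0,0]]' --dr '[[0,0,0],[0,0,0],[0,0,0]]'

```text
clock: 18.8
ee_pos: [0.5187, -0.0499, 0.0969]
ee_rot: [[0.112, 0.994, 0.0], [0.994, -0.112, 0.0], [0.0, 0.0, -1.0]]
wrist_force: [0.5, 2.4, -4.2]
opening: 0.0137
grasp_force: 35.0
```

Emit:
move_arm --slide '[[-0.1,0,0],[-0.2,0,0],[-0.3,0,0]]' --dr '[[0,0,0],[0,0,0],[0,0,0]]'

```text
clock: 19.18
ee_pos: [0.5183, -0.0529, 0.0969]
ee_rot: [[0.112, 0.994, 0.0], [0.994, -0.112, 0.0], [0.0, 0.0, -1.0]]
wrist_force: [-0.0, 1.7, -4.0]
opening: 0.0134
grasp_force: 35.0
```

Emit:
move_arm --slide '[[-0.1,0,0],[-0.2,0,0],[-0.3,0,0]]' --dr '[[0,0,0],[0,0,0],[0,0,0]]'

```text
clock: 19.55
ee_pos: [0.518, -0.0559, 0.0969]
ee_rot: [[0.112, 0.994, -0.0], [0.994, -0.112, 0.0], [0.0, -0.0, -1.0]]
wrist_force: [1.2, 1.7, -2.9]
opening: 0.0137
grasp_force: 35.0
```

Emit:
move_arm --slide '[[-0.1,0,0],[-0.2,0,0],[-0.2,0,0]]' --dr '[[0,0,0],[0,0,0],[0,0,0]]'

```text
clock: 19.92
ee_pos: [0.5178, -0.058, 0.0969]
ee_rot: [[0.112, 0.994, 0.0], [0.994, -0.112, -0.0], [-0.0, 0.0, -1.0]]
wrist_force: [1.4, 1.5, -3.4]
opening: 0.0138
grasp_force: 35.0
```

Emit:
move_arm --slide '[[-0.1,0,0],[-0.2,0,0],[-0.3,0,0]]' --dr '[[0,0,0],[0,0,0],[0,0,0]]'

```text
clock: 20.3
ee_pos: [0.5174, -0.0608, 0.0969]
ee_rot: [[0.112, 0.994, 0.0], [0.994, -0.112, 0.0], [0.0, 0.0, -1.0]]
wrist_force: [0.1, 1.6, -4.0]
opening: 0.0138
grasp_force: 35.0
```

Emit:
move_arm --slide '[[-0.1,0,0],[-0.2,0,0],[-0.2,0,0]]' --dr '[[0,0,0],[0,0,0],[0,0,0]]'

```text
clock: 20.68
ee_pos: [0.5172, -0.063, 0.0969]
ee_rot: [[0.112, 0.994, 0.0], [0.994, -0.112, -0.0], [-0.0, 0.0, -1.0]]
wrist_force: [-0.0, 0.3, -5.0]
opening: 0.014
grasp_force: 35.0
```

Emit:
move_arm --slide '[[-0.1,0,0],[-0.2,0,0],[-0.2,0,0]]' --dr '[[0,0,0],[0,0,0],[0,0,0]]'

```text
clock: 21.05
ee_pos: [0.517, -0.0649, 0.0969]
ee_rot: [[0.112, 0.994, 0.0], [0.994, -0.112, -0.0], [-0.0, 0.0, -1.0]]
wrist_force: [0.6, 2.0, -3.3]
opening: 0.0139
grasp_force: 35.0
```

Emit:
move_arm --slide '[[-0.1,0,0],[-0.2,0,0],[-0.2,0,0]]' --dr '[[0,0,0],[0,0,0],[0,0,0]]'

```text
clock: 21.42
ee_pos: [0.5168, -0.067, 0.0969]
ee_rot: [[0.112, 0.994, 0.0], [0.994, -0.112, -0.0], [-0.0, 0.0, -1.0]]
wrist_force: [-0.2, 1.6, -3.3]
opening: 0.0138
grasp_force: 35.0
```

Emit:
move_arm --slide '[[-0.1,0,0],[-0.2,0,0],[-0.2,0,0]]' --dr '[[0,0,0],[0,0,0],[0,0,0]]'

```text
clock: 21.8
ee_pos: [0.5165, -0.0688, 0.0969]
ee_rot: [[0.112, 0.994, 0.0], [0.994, -0.112, 0.0], [0.0, 0.0, -1.0]]
wrist_force: [-0.5, 1.4, -3.3]
opening: 0.0138
grasp_force: 35.0
```

Emit:
move_arm --slide '[[-0.1,0,0],[-0.2,0,0],[-0.2,0,0]]' --dr '[[0,0,0],[0,0,0],[0,0,0]]'

```text
clock: 22.18
ee_pos: [0.5163, -0.0708, 0.0969]
ee_rot: [[0.112, 0.994, 0.0], [0.994, -0.112, 0.0], [0.0, 0.0, -1.0]]
wrist_force: [-0.5, 1.8, -4.0]
opening: 0.0137
grasp_force: 35.0
```

Emit:
move_arm --slide '[[-0.08,0,0],[-0.16,0,0],[-0.16,0,0]]' --dr '[[0,0,0],[0,0,0],[0,0,0]]'

```text
clock: 22.55
ee_pos: [0.5161, -0.0724, 0.0969]
ee_rot: [[0.112, 0.994, 0.0], [0.994, -0.112, -0.0], [-0.0, 0.0, -1.0]]
wrist_force: [0.3, 3.1, -3.7]
opening: 0.0136
grasp_force: 35.0
```

Emit:
move_arm --slide '[[-0.08,0,0],[-0.16,0,0],[-0.16,0,0]]' --dr '[[0,0,0],[0,0,0],[0,0,0]]'

```text
clock: 22.92
ee_pos: [0.516, -0.0735, 0.0969]
ee_rot: [[0.112, 0.994, 0.0], [0.994, -0.112, 0.001], [0.001, -0.0, -1.0]]
wrist_force: [0.7, 5.5, -2.9]
opening: 0.0139
grasp_force: 35.0
```

Run:
```python
from h import *
rep();w=grab('wrist','w8');c=grab('scene','scene5');t=grab('top','top3')
# rear end of blade
for q in [load('w7'),w]:
    g=q['img'].astype(int);sat=g.max(2)-g.min(2);col=np.where(sat[100:230,320]<60)[0]+100;print('rear row',col.min())
s=env.state();R=s['ee_rot'];print('exp rear row',proj(w,s['ee_pos']-R[:,0]*-.041+[0,0,.0232]),R[2])
```

```text
adv 103.2 lat 0.3 under 115.1 F u,n,z -5.5 0.1 -2.9 open 0.0139 T [ 1.28 -0.03 -0.07]
rear row 170
rear row 170
exp rear row [[322.07151806 173.67702236]] [ 4.84919332e-04  2.19978072e-06 -9.99999882e-01]
```

Emit:
move_arm --slide '[[-0.05,0,0],[-0.1,0,0],[-0.1,0,0]]' --dr '[[0,0,0],[0,0,0],[0,0,0]]'

```text
clock: 23.45
ee_pos: [0.516, -0.0735, 0.097]
ee_rot: [[0.111, 0.994, 0.0], [0.994, -0.111, 0.002], [0.002, -0.0, -1.0]]
wrist_force: [1.1, 7.9, -2.0]
opening: 0.0139
grasp_force: 35.0
```

Emit:
move_arm --slide '[[-0.05,0,0],[-0.1,0,0],[-0.1,0,0]]' --dr '[[0,0,0],[0,0,0],[0,0,0]]'

```text
clock: 23.82
ee_pos: [0.5161, -0.0735, 0.0971]
ee_rot: [[0.11, 0.994, 0.0], [0.994, -0.11, 0.003], [0.003, -0.0, -1.0]]
wrist_force: [0.6, 10.9, -0.9]
opening: 0.0139
grasp_force: 35.0
```

Position held at y = -0.0735 while the force rose from 5.5 to 10.9 N, so it is on the solid stop. I'll ease most of the push and release.

Emit:
move_arm --slide '[[0.06,0,0],[0.12,0,0],[0.17,0,0],[0.17,0,0]]' --dr '[[0,0,0],[0,0,0],[0,0,0],[0,0,0]]'

```text
clock: 24.32
ee_pos: [0.516, -0.0735, 0.097]
ee_rot: [[0.111, 0.994, 0.0], [0.994, -0.111, 0.001], [0.001, 0.0, -1.0]]
wrist_force: [0.9, 6.2, -2.2]
opening: 0.0139
grasp_force: 35.0
```

Emit:
move_arm --slide '[[0,0,0],[0,0,0],[0,0,0],[0,0,0],[0,0,0]]' --dr '[[0,0,0],[0,0,0],[0,0,0],[0,0,0],[0,0,0]]' --jaw -0.3

```text
clock: 24.95
ee_pos: [0.5159, -0.0743, 0.0969]
ee_rot: [[0.112, 0.994, 0.0], [0.994, -0.112, -0.0], [-0.0, 0.0, -1.0]]
wrist_force: [0.3, 0.2, 0.1]
opening: 0.0325
grasp_force: 0.0
```

Run:
```python
from g import *
rep();w=grab('wrist','w9')
for q in [load('w8'),w]:
    g=q['img'].astype(int);sat=g.max(2)-g.min(2);col=np.where(sat[100:230,320]<60)[0]+100;r=np.where(sat[col.min()+4,270:380]<60)[0]+270;print('rear row',col.min(),r.min(),r.max(),feat(bluemask(q,(290,150,350,250))).round(1))
```

```text
adv 104.1 lat 0.3 under 115.1 F u,n,z -0.2 0.3 0.1 open 0.0325 T [-0.07  0.08 -0.06]
rear row 170 299 344 [322.  234.6   7.9   9.2   9.8]
rear row 168 299 344 [321.1 232.5   8.1  10.2  10.5]
```

Emit:
move_arm --slide '[[0,0,-0.5],[0,0,-1.5],[0,0,-3],[0,0,-4.5],[0,0,-5.5],[2,0,-5.5],[5,0,-6],[8,0,-7]]' --dr '[[0,0,0],[0,0,0],[0,0,0],[0,0,0],[0,0,0],[0,0,0],[0,0,0],[0,0,0]]'

```text
clock: 26.0
ee_pos: [0.5247, 0.006, 0.1673]
ee_rot: [[0.112, 0.994, -0.0], [0.994, -0.112, -0.0], [-0.0, -0.0, -1.0]]
wrist_force: [0.8, -0.1, 0.3]
opening: 0.0318
grasp_force: 0.0
```

Emit:
move_arm --slide '[[3,0,-1],[6,0,-3],[9,0,-5],[9,0,-5]]' --dr '[[0,0,0],[0,0,0],[0,0,0],[0,0,0]]'

```text
clock: 26.5
ee_pos: [0.5358, 0.0979, 0.2185]
ee_rot: [[0.108, 0.994, 0.002], [0.994, -0.108, 0.002], [0.002, 0.002, -1.0]]
wrist_force: [0.9, -0.2, -0.5]
opening: 0.0324
grasp_force: 0.0
```

Run:
```python
from g import *
rep();s=grab('scene','scene6');t=grab('top','top4')
# gauge expected pose: tip adv ~103.2 -> origin
for adv in (.098,.1032):
    o=M0+U*(adv-.135);p=[o[0],o[1],.115,-1.6825]
    for n,c,b in(('scene',s,(240,130,320,215)),('top',t,(330,200,420,260))):
        m=bluemask(c,b);print(adv,n,m.sum()//255,feat(m).round(1) if m.any() else '',rend(c,p).round(1))
```

```text
adv -69.2 lat 0.9 under 236.7 F u,n,z 0.1 1.0 -0.5 open 0.0324 T [-0.13  0.04 -0.  ]
0.098 scene 61 [251.  173.7   4.5   1.2   2.6] [253.1 178.5   5.3   5.    6. ]
0.098 top 83 [384.9 231.5   4.7   1.5   3. ] [383.  232.    5.3   1.8   3.5]
0.1032 scene 61 [251.  173.7   4.5   1.2   2.6] [251.  178.7   5.4   5.1   6. ]
0.1032 top 83 [384.9 231.5   4.7   1.5   3. ] [384.9 232.2   5.2   1.8   3.5]
```

```bash
python3 -c "
from rig import env
print(env.finish_job())"
```

```text
the job is handed in; nothing more can be done
None
```

The blue gauge is in the slot, pushed up against the solid end stop about 103 mm behind the mouth and released. Afterwards both cameras showed the handle where a fully home gauge should be, and the job is handed in.

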